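# Fit the tube carousel to the rotary mixer and lock it

### The job

Get the rotary mixer on the bench ready: slide the white tube carousel over the top of the mixer's upright shaft until it rests on the sprung nubs part of the way down, and let go of it there. Then press it down until it is fully home on the seat, and only after that push the mixer's lever all the way over to its other side to lock it. Leave the box, the rack and the jar on the bench where they are.

Things in the scene. Friction and masses are not known exactly. Their poses are not given: they have to be found in the camera images.
- carousel: White plastic tube carousel, 0.18 to 0.27 kg, standing loose on the bench: an upright hub 44 mm in diameter and 80 mm tall with a disc 130 mm in diameter round its lower part, carrying six tube cups. Disc and cups reach 36 mm above the underside; only the hub is higher, so grip the hub 40 to 80 mm up. Origin: on the axis at the underside; z up the axis. Its turn about z does not matter.
- hub_top (a point): Centre of the flat top face of the carousel's hub, 80 mm above the carousel's origin: press here. The hub has a bore 29.5 mm in diameter, open at the underside and 72 mm deep; the 8 mm thick top above it has only a 10 mm sight hole.
- mixer: The rotary mixer, fixed to the bench: a dark grey housing 160 mm (x) by 250 mm (y) by 50 mm high. Origin: centre of its underside; z up; its -x face has two black knobs and a dark window. The steel shaft stands on its top at x = 0, y = -50 mm; the lever block stands at x = 0, y = +85 mm.
- seat (a point): Centre of the flat round shoulder on the mixer, 44 mm in diameter, 70 mm above the bench and 20 mm above the housing, on which the carousel's underside rests when home. The upright shaft rises from it, 27 mm in diameter. Axes as the mixer's.
- shaft_top (a point): Centre of the shaft's top end, 62 mm above the seat; the last 12 mm taper to 14 mm in diameter.
- nubs (a point): Point on the shaft's axis 22 mm above the seat, level with three sprung round nubs that stand out 4 mm, evenly spaced round the shaft. A carousel slid on gently stops on them, its underside about 27 mm above the seat. Pushing it past them takes about 6 to 13 N straight down; below them it slides easily but may stop on the way, so push it all the way down to the seat.
- lock_tip (a point): Centre of the black ball, 26 mm in diameter, on the end of the mixer's lever: a steel rod 10 mm thick, 60 mm from pivot to ball centre, pivoting about the mixer's y axis at x = 0, y = 85, z = 72 mm in the mixer's frame. At the start the ball leans to the mixer's -x side, up to 29 mm from the pivot, about 125 mm above the bench.
- lock (a joint): Angle of the mixer's lever, rad: 0 unlocked (leaning 0.5 rad to the mixer's -x side), 1.0 locked (leaning 0.5 rad to its +x side, against its stop). About 1 N at the ball moves it; it stays where it is left.
- tip_box: Bystander: closed box of pipette tips with a white lid, 90 by 130 by 70 mm high. Origin: centre of its underside.
- tube_rack: Bystander: white tube rack with a few capped tubes, 70 by 190 mm, 77 mm high with the caps. Origin: centre of its underside.
- bottle: Bystander: amber jar with a white cap, 68 mm in diameter, 120 mm high. Origin: centre of its underside.
Mind the look-alikes: they are no part of the job. Leave any black or red look-alike of the carousel alone.

How it is judged (in metres and radians):
On the way, in this order (a step that is already met when the one before it is completed fails the run):
1. the carousel rests on the nubs, underside 20 to 34 mm above the seat, let go, lever unlocked (z of carousel in the frame of seat between 0.02 and 0.034 m and horizontal distance between carousel and seat below 0.005 m and angle between carousel's own z axis and vertical below 0.12 rad and contact force between each of the arm, the fingers and carousel below 0.1 N and linear speed of carousel below 0.03 m/s and value of joint lock below 0.3 rad), for 0.2 s.
2. the carousel is pressed home on the seat, lever still unlocked (z of carousel in the frame of seat below 0.003 m and horizontal distance between carousel and seat below 0.004 m and value of joint lock below 0.3 rad), for 0.1 s.
3. the lever is pushed over to the locked side (value of joint lock above 0.85 rad), for 0.1 s.
At the end, for the whole second after the job is handed in: The carousel sits on the shaft, upright within 0.06 rad, its underside within 3 mm of the seat and its axis within 4 mm of the shaft's, at rest; the lever stands at 0.85 rad or more (z of carousel in the frame of seat between -0.003 and 0.003 m and horizontal distance between carousel and seat below 0.004 m and angle between carousel's own z axis and vertical below 0.06 rad and linear speed of carousel below 0.02 m/s and value of joint lock above 0.85 rad); the robot touches nothing.
It fails at once if the tip box is moved more than 30 mm (distance of tip_box from where it was at the start of the episode above 0.03 m).
It fails at once if the tube rack is moved more than 30 mm (distance of tube_rack from where it was at the start of the episode above 0.03 m).
It fails at once if the jar is moved more than 30 mm (distance of bottle from where it was at the start of the episode above 0.03 m).
It also fails if it takes over 58 s, if anything falls off the work surface, if the arm or the gripper's body presses on something with over 40 N, if the wrist force passes 120 N, or if a joint passes its speed limit or range.

### The arm

A 6-joint arm with a two-finger parallel gripper is mounted at the origin on the work surface. World frame = base frame: x ahead of the robot, y to its left, z up, the work surface at z = 0. Lengths are in mm, angles in rad, forces in N, time in s.
With the tool pointing down it reaches from about 350 to 875 mm from the base axis. Payload 4.2 kg.
Tool frame: the origin (TCP) lies at the very end of the fingers, on their centre line; the grasp point (between the pads) lies 19 mm behind it (arm.grip_point_offset is the distance from the TCP to the grasp point, in mm); z points along the fingers, y is the direction in which the jaws open and shut (so a half turn about z gives the same grasp; the last joint's range is limited). The gripper opens to 85 mm and grips with 20 to 120 N. Pads are 22 mm wide; open, the fingers measure 114 mm over their backs; the gripper's body (76 mm by 85 mm) begins 54 mm behind the grasp point. The pads swing forward as they close: fully open they stand 13 mm farther back than shut.
Start: joints at [-0.923, 0.385, 0.008, 0, -1.194, -0.259], TCP at [236.937, -578.325, 231.312] pointing down, gripper open.
Joint ranges: [-3.14, 3.14], [-1.21, 2.06], [-1.07, 1.41], [-3.16, 2.05], [-2.99, -0.16], [-3.1, 3.1]. Speed limits (rad/s): [2.79, 2.79, 3.14, 3.14, 3.14, 3.14].

### API

Orientations are given as a unit quaternion [x, y, z, w].
In Python, from bench import arm gives the robot as it stands.
- The arm moves only by the tool drive_tool, never from a script. Its argument "steps" is a list of rows, each a list of 5 numbers: the shift along the tool's x, y, z in m, then the turn about the tool's z in degrees, then the finger opening in m, from 0 to 0.0854. A call has 1 to 20 rows; each row shifts and turns the commanded pose from where the row before left it, along the tool's axes as they then stand; what a row does not reach is not made up. A row lasts 1/10 s, in which the tool goes at most 50 mm and 8.59 degrees, less where a joint would pass 70% of its speed; a pose out of reach is approached as far as the arm can. A call is refused whole if a number of a shift passes 0.05 or a number of a turn 8.59, either way. A call with a gripper value outside its range is refused whole. The fingers move at their own pace and stop on an object; the grip force is fixed at half the most. Time passes only in rows, so rows that do not move let the fingers close. It gives the time, the measured TCP pose, the force and the opening at its end, in the units of the state.
- arm.read_state(): the state, without advancing time (a new reading comes with each control period).
- arm.get_image(name): name is "scene" or "top" or "wrist"; returns (picture, depth): 420x560x3 uint8, blue, green, red; 420x560 float32, mm along the optical axis (not along the pixel's ray), 0 where there is no reading.
- arm.camera_params(name): a dict with "K" (3x3 intrinsics, pixels), "world_to_cam" (4x4, takes a point from world to camera coordinates); the wrist camera has in their place "mount" (4x4, takes a point from camera to tool coordinates, whose origin is the TCP and whose axes are the flange's). Camera axes: x right, y up, looking along -z (the intrinsics and any distortion apply to the point x, -y, -z); pixel columns grow to the right and rows downward; lengths in mm; the calibration is good to about 2 mm. A picture is of the moment at which its call begins: read the wrist's pose just before it. camera_params takes no time and is no camera call.
- arm.job_done(): hands the job in, once; it reports no verdict.
The state is a dict: "clock": time; "joints": joint angles; "joint_vel": joint speeds; "joint_efforts": joint torques, N m; "position": TCP position; "ee_rot": TCP orientation; "contact_force": force on the tool from outside, world axes, zero at the start; "wrist_torque": the same for the moment, N m; "gripper_width": finger opening in mm.
Only numpy, scipy, OpenCV 4.12 (cv2) and the standard library are available. Lean on these libraries where they do the work, as an engineer would, in place of code of your own. Each camera call takes 0.05 s, during which the arm holds its last target.

## Working session

There is one attempt and no reset: what is moved stays moved. The work goes in short steps, Python scripts to look and compute and a tool call to move; the robot and the scene stay as the last step left them, time stands still between calls to the robot, and variables do not carry over. Pictures are saved under pics/ and viewed, and the job is handed in when it is done.

Besides the shell and the picture viewer there is one more tool, called after ">>>" as name(argument=value, ...), one argument or row to a line, values as JSON. drive_tool: Moves the arm, as the interface text tells. Its arguments: {"type":"object","properties":{"steps":{"type":"array"}},"required":["steps"]}

```bash
mkdir -p pics; ls; python3 - <<'E'
from bench import arm
import cv2,numpy as np
print(arm.read_state())
for n in ["scene","top","wrist"]:
    im,d=arm.get_image(n); cv2.imwrite(f"pics/{n}0.png",im); np.savez(f"pics/{n}0.npz",im=im,d=d)
    print(n,arm.camera_params(n),(d>0).mean())
E
```

```text
pics
{'clock': 0.0, 'joints': array([-9.23366969e-01,  3.85589690e-01,  6.61237148e-03, -5.45409493e-04,
       -1.19397814e+00, -2.58615977e-01]), 'joint_vel': array([ 0.00058113, -0.00034693,  0.00040128,  0.0008703 ,  0.00033288,
       -0.00063177]), 'joint_efforts': array([ 2.12126586e-03, -3.92289841e+01,  1.88402027e+01,  4.18641955e+00,
       -4.63300094e-03, -1.46679093e-05]), 'position': array([ 236.74687778, -577.78993158,  230.18942225]), 'ee_rot': array([-1.93085592e-01,  9.81181290e-01,  1.08160304e-03, -2.44612950e-04]), 'contact_force': array([ 0.73306916, -0.46256299,  0.40895516]), 'wrist_torque': array([-0.00344048,  0.04297894, -0.0504299 ]), 'gripper_width': 85.77563961523322}
scene {'K': array([[517.81617586,   0.        , 287.03046961],
       [  0.        , 517.81617586, 214.10650505],
       [  0.        ,   0.        ,   1.        ]]), 'world_to_cam': array([[ 4.74874120e-01,  8.80053564e-01, -5.43928730e-04,
        -2.52162758e+02],
       [-6.36283139e-01,  3.43763223e-01,  6.90630591e-01,
         2.50729624e+02],
       [ 6.07978896e-01, -3.27616501e-0
[... 530 characters left out ...]
.43248936e-02,  9.96240838e-01,
        -1.20527191e+03],
       [ 0.00000000e+00,  0.00000000e+00,  0.00000000e+00,
         1.00000000e+00]])} 0.9961819727891157
wrist {'K': array([[341.67700708,   0.        , 285.06269514],
       [  0.        , 341.67700708, 211.05001729],
       [  0.        ,   0.        ,   1.        ]]), 'mount': array([[ 2.00751441e-03,  9.61220304e-01,  2.75774359e-01,
         6.94879709e+01],
       [ 9.99997974e-01, -1.97071842e-03, -4.10537747e-04,
         1.80845070e-01],
       [ 1.48856391e-04,  2.75774625e-01, -9.61222313e-01,
        -1.42510761e+02],
       [ 0.00000000e+00,  0.00000000e+00,  0.00000000e+00,
         1.00000000e+00]])} 0.9959183673469387
```

View pics/top0.png

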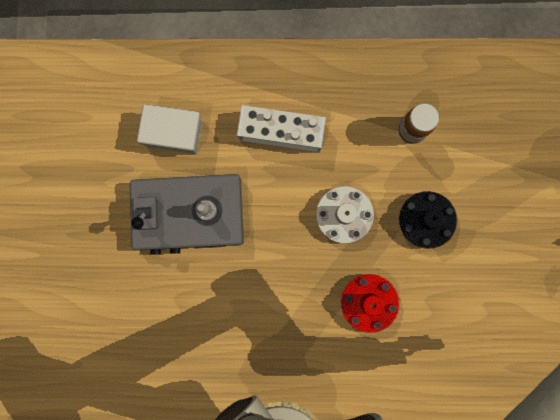

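View pics/scene0.png

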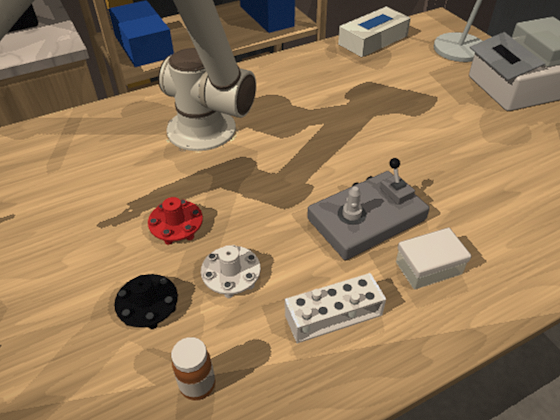

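View pics/wrist0.png

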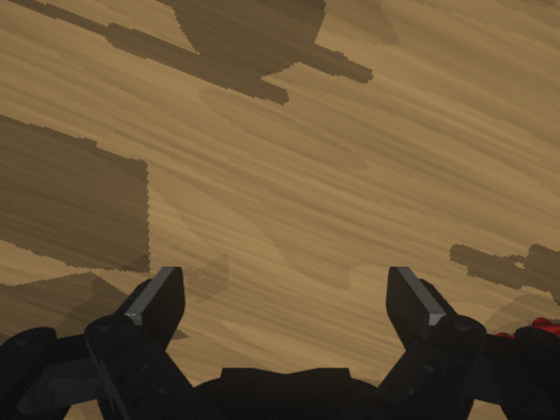

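Top view: white carousel hub at about (346,213), shaft at (206,208), lever ball at (138,222). The mixer's knobs face the robot. Scene view: hub at (230,258), shaft top at (354,190), ball at (395,163). The wrist view shows only bench and fingers.

```bash
cat > h.py <<'E'
import numpy as np,cv2
from bench import arm
def pts(name,d,pose=None):
    p=arm.camera_params(name);K=p["K"]
    v,u=np.mgrid[:d.shape[0],:d.shape[1]]
    c=np.stack([(u-K[0,2])/K[0,0]*d,-(v-K[1,2])/K[1,1]*d,-d],-1)
    if name=="wrist": T=pose@p["mount"]
    else: T=np.linalg.inv(p["world_to_cam"])
    return c@T[:3,:3].T+T[:3,3]
def ray(name,u,v,z,pose=None):
    p=arm.camera_params(name);K=p["K"]
    T=pose@p["mount"] if name=="wrist" else np.linalg.inv(p["world_to_cam"])
    r=T[:3,:3]@np.array([(u-K[0,2])/K[0,0],-(v-K[1,2])/K[1,1],-1]);o=T[:3,3]
    return o+r*(z-o[2])/r[2]
def posemat():
    from scipy.spatial.transform import Rotation as R
    s=arm.read_state();T=np.eye(4);T[:3,:3]=R.from_quat(s["ee_rot"]).as_matrix();T[:3,3]=s["position"];return T,s
E
python3 - <<'E'
from h import *
for n,rois in dict(top=dict(hub=(300,180,385,250),shaft=(175,180,240,235),mixer=(120,165,255,260)),scene=dict(hub=(195,240,268,300),shaft=(335,175,375,220),mixer=(300,150,440,260))).items():
    f=np.load(f"pics/{n}0.npz");P=pts(n,f["d"]);im=f["im"]
    for k,(a,b,c,e) in rois.items():
        Q=P[b:e,a:c].reshape(-1,3)
        if k=="mixer":
            S=Q[(Q[:,2]>44)&(Q[:,2]<56)]
            r=cv2.minAreaRect(S[:,:2].astype(np.float32));print(n,k,r,len(S),S[:,2].mean())
            S=Q[(Q[:,2]>105)&(Q[:,1]>300)];print("ballish",S.mean(0) if len(S) else 0,len(S))
        else:
            t=(72,90) if k=="hub" else (122,142)
            S=Q[(Q[:,2]>t[0])&(Q[:,2]<t[1])]
            print(n,k,len(S),S.mean(0),S.min(0),S.max(0))
            cc=cv2.minEnclosingCircle(S[:,:2].astype(np.float32)) ;print(cc)
for n,u,v,z in [("top",346.5,213,80),("scene",230,251,80),("top",206,207,132)]: print(n,ray(n,u,v,z))
for n,rois in dict(top=[(300,180,395,250),(120,165,255,260)],scene=[(195,235,268,305),(300,150,440,260)]).items():
    im=np.load(f"pics/{n}0.npz")["im"]
    o=[cv2.resize(im[b:e,a:c],None,fx=5,fy=5,interpolation=cv2.INTER_CUBIC) for a,b,c,e in rois]
    for i,x in enumerate(o): cv2.imwrite(f"pics/{n}_z{i}.png",x[:600,:800])
E
```

```text
top hub 303 [ 532.23329815 -141.65886668   80.67373844] [ 511.8185048  -163.64770416   72.46746292] [ 553.4911259  -120.3116255    88.20853398]
((531.9137573242188, -141.8922119140625), 21.918367385864258)
top shaft 106 [536.45167558 165.80222498 128.59016477] [524.41146723 155.07166407 122.07809529] [549.62186847 178.7654284  138.97483799]
((536.7129516601562, 166.42681884765625), 12.914205551147461)
top mixer ((534.5545654296875, 216.56439208984375), (159.67384338378906, 249.7626190185547), 3.3961901664733887) 6533 50.25500592110634
ballish [504.29259341 304.57279516 136.63387633] 47
scene hub 289 [ 535.13250631 -141.57899803   78.31122641] [ 511.27282564 -162.30948141   72.06685164] [ 555.35844199 -119.10149965   83.04365685]
((532.9747924804688, -141.19302368164062), 23.16456413269043)
scene shaft 71 [541.50657189 165.54531851 127.85196541] [529.24757637 155.88494677 122.15748613] [551.1059487  177.16221982 135.24343721]
((539.5989990234375, 167.33346557617188), 11.657808303833008)
scene mixer ((580.3427124023438, 219.61489868164062), (249.02159118652344, 250.8062286376953), 3.6345036029815674) 4044 48.992491890594565
ballish [512.98621203 304.45457781 127.30621562] 40
top [ 531.46471079 -140.84596818   80.        ]
scene [ 529.80879162 -136.24979773   80.        ]
top [538.56915702 156.24356027 132.        ]
```

>>> drive_tool(
  steps=[
    [0,0,0,7.4,0.0854],
    [0,0,0,7.4,0.0854],
    [0,0,0,7.4,0.0854],
    [-0.0197,0.0291,0,0,0.0854],
    [-0.0197,0.0291,0,0,0.0854],
    [-0.0197,0.0291,0,0,0.0854],
    [-0.0197,0.0291,0,0,0.0854],
    [-0.0197,0.0291,0,0,0.0854],
    [-0.0197,0.0291,0,0,0.0854],
    [-0.0197,0.0291,0,0,0.0854],
    [-0.0197,0.0291,0,0,0.0854],
    [-0.0197,0.0291,0,0,0.0854],
    [-0.0197,0.0291,0,0,0.0854],
    [-0.0197,0.0291,0,0,0.0854],
    [-0.0197,0.0291,0,0,0.0854],
    [-0.0197,0.0291,0,0,0.0854],
    [-0.0197,0.0291,0,0,0.0854],
    [-0.0197,0.0291,0,0,0.0854],
    [0,0,0,0,0.0854],
    [0,0,0,0,0.0854],
  ],
)

```text
clock: 2.15
position: [531.8, -140.9, 230.8]
ee_rot: [-0.001, 1.0, 0.0, -0.001]
contact_force: [-0.1, -0.7, -0.5]
gripper_width: 85.7
```

```bash
python3 - <<'E'
from h import *
T,s=posemat();print(T.round(3),s["clock"])
im,d=arm.get_image("wrist");cv2.imwrite("pics/w1.png",im)
P=pts("wrist",d,T)
Q=P.reshape(-1,3);m=(Q[:,2]>74)&(Q[:,2]<86)&(np.hypot(Q[:,0]-532,Q[:,1]+141.5)<35)
S=Q[m];print(len(S),S.mean(0),cv2.minEnclosingCircle(S[:,:2].astype(np.float32)))
# hole
im2,d2=arm.get_image("top");cv2.imwrite("pics/top1.png",im2)
E
```

```text
[[-1.00000e+00 -3.00000e-03 -1.00000e-03  5.31777e+02]
 [-3.00000e-03  1.00000e+00  0.00000e+00 -1.40857e+02]
 [ 1.00000e-03  0.00000e+00 -1.00000e+00  2.30792e+02]
 [ 0.00000e+00  0.00000e+00  0.00000e+00  1.00000e+00]] 2.15
1772 [ 531.29446364 -140.59469311   79.83620004] ((532.294921875, -140.32992553710938), 22.115528106689453)
```

View pics/w1.png

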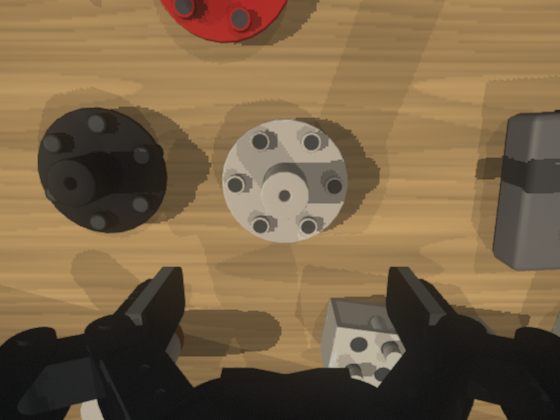

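Wrist view: the white hub is at (284,195), right under the tool, and measures 44 mm across at z=80 as it should. I'm descending to grip.

>>> drive_tool(
  steps=[
    [0,0,0.025,0,0.0854],
    [0,0,0.025,0,0.0854],
    [0,0,0.025,0,0.0854],
    [0,0,0.025,0,0.0854],
    [0,0,0.025,0,0.0854],
    [0,0,0.025,0,0.0854],
    [0,0,0.018,0,0.0854],
    [0,0,0.016,0,0.0854],
    [0,0,0,0,0.0854],
    [0,0,0,0,0.0854],
    [0,0,0,0,0.03],
    [0,0,0,0,0.03],
    [0,0,0,0,0.03],
    [0,0,0,0,0.03],
    [0,0,0,0,0.03],
    [0,0,0,0,0.03],
    [0,0,0,0,0.03],
    [0,0,0,0,0.03],
  ],
)

```text
clock: 4.05
position: [532.6, -141.5, 48.6]
ee_rot: [-0.001, 1.0, -0.0, 0.001]
contact_force: [-1.4, 0.4, 5.9]
gripper_width: 42.7
```

>>> drive_tool(
  steps=[
    [0,0,-0.01,0,0.03],
    [0,0,-0.02,0,0.03],
    [0,0,-0.025,0,0.03],
    [0,0,-0.025,0,0.03],
    [0,0,-0.025,0,0.03],
    [0,0,-0.025,0,0.03],
    [0,0,-0.02,0,0.03],
    [0,0,-0.02,0,0.03],
    [0,0.02,0,0,0.03],
    [0,0.03,0,0,0.03],
    [0,0.03,0,0,0.03],
    [0,0.03,0,0,0.03],
    [0,0.03,0,0,0.03],
    [0,0,0,0,0.03],
  ],
)

```text
clock: 5.45
position: [531.2, 1.2, 217.3]
ee_rot: [-0.003, 1.0, 0.0, -0.0]
contact_force: [0.0, 0.3, -1.5]
gripper_width: 42.8
```

```bash
python3 - <<'E'
from h import *
T,s=posemat();print(T.round(3),s["clock"],s["contact_force"],s["gripper_width"])
for n in ["wrist","scene","top"]:
    im,d=arm.get_image(n);cv2.imwrite(f"pics/{n}2.png",im);np.savez(f"pics/{n}2.npz",im=im,d=d,T=T)
    P=pts(n,d,T)
    Q=P.reshape(-1,3);r=np.hypot(Q[:,0]-T[0,3],Q[:,1]-T[1,3])
    if n!="top":
        w=(im.min(-1)>110).reshape(-1)
        m=w&(Q[:,2]>150)&(Q[:,2]<240)&(r<75);S=Q[m]
        print(n,len(S),np.histogram(S[:,2],20))
    # shaft + mixer
    m=(Q[:,2]>120)&(Q[:,2]<136)&(np.hypot(Q[:,0]-537.5,Q[:,1]-166.7)<25);S=Q[m];print("shaft",len(S),S.mean(0) if len(S) else 0)
    m=(Q[:,2]>66)&(Q[:,2]<74)&(np.hypot(Q[:,0]-537.5,Q[:,1]-166.7)<35);S=Q[m];
    if len(S):print("seat",len(S),S.mean(0),cv2.minEnclosingCircle(S[:,:2].astype(np.float32)))
E
```

```text
[[-1.0000e+00 -5.0000e-03 -0.0000e+00  5.3124e+02]
 [-5.0000e-03  1.0000e+00  1.0000e-03  1.2400e+00]
 [ 0.0000e+00  1.0000e-03 -1.0000e+00  2.1732e+02]
 [ 0.0000e+00  0.0000e+00  0.0000e+00  1.0000e+00]] 5.45 [ 0.00671165  0.28524995 -1.54551634] 42.77518677638054
wrist 20797 (array([  192, 16919,  1641,    26,   895,  1056,     4,     5,     2,
           5,     3,     3,     2,     2,     2,     2,     0,     0,
           0,    38]), array([192.79072765, 195.14991803, 197.50910841, 199.86829878,
       202.22748916, 204.58667953, 206.94586991, 209.30506028,
       211.66425066, 214.02344103, 216.38263141, 218.74182179,
       221.10101216, 223.46020254, 225.81939291, 228.17858329,
       230.53777366, 232.89696404, 235.25615441, 237.61534479,
       239.97453517]))
shaft 1038 [535.59121869 164.31595122 127.24865444]
seat 936 [532.97683227 160.82876653  69.90933557] ((536.7561645507812, 168.14056396484375), 22.352569580078125)
scene 1494 (array([  8,  15,   9,   7,   0,   4,  26, 518, 602,  87,  90,  17,  13,
        13,  17,  11,  14,  15,  12,  16]), array([166.06227599, 169.75700447, 173.45173295, 177.14646142,
       180.8411899 , 184.53591838, 188.23064686, 191.92537534,
       195.62010382, 199.3148323 , 203.00956078, 206.70428925,
       210.39901773, 214.09374621, 217.78847469, 221.48320317,
       225.17793165, 228.87266013, 232.5673886 , 236.26211708,
       239.95684556]))
shaft 81 [541.90118416 165.24925923 127.10306647]
seat 126 [545.28080352 162.97008173  69.29228657] ((540.014404296875, 166.8089141845703), 22.188600540161133)
shaft 0 0
```

View pics/wrist2.png

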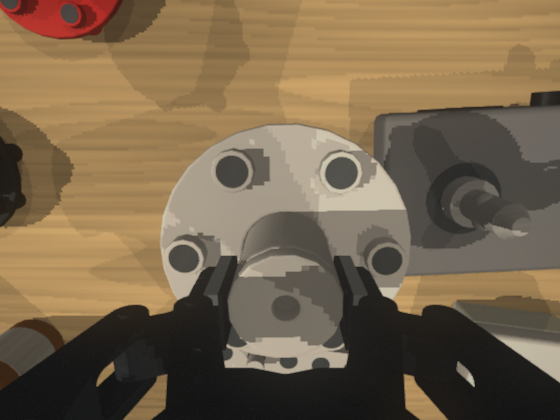

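View pics/scene2.png

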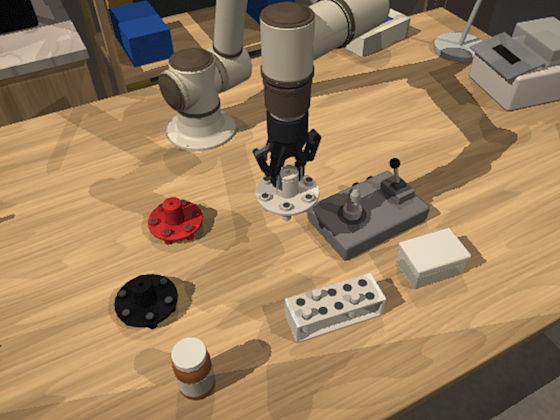

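View pics/top2.png

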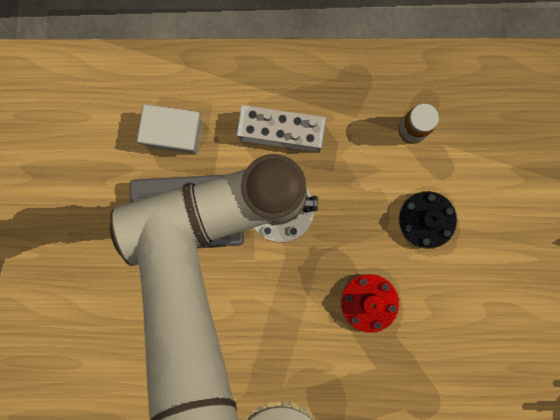

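The wrist view shows the carousel held level, with the hub at (286,305). The shaft top is at (512,228) and its seat at (465,200). I'm fitting both.

```bash
cat > fit.py <<'E'
from h import *
from scipy.optimize import least_squares
def circ(xy,r=None):
    x0=[*xy.mean(0)]+([] if r else [np.ptp(xy[:,0])/2])
    f=lambda p:np.hypot(xy[:,0]-p[0],xy[:,1]-p[1])-(r or p[2])
    s=least_squares(f,x0,loss="soft_l1",f_scale=.7);return s.x,np.abs(s.fun).mean()
E
python3 - <<'E'
from fit import *
f=np.load("pics/wrist2.npz");T=f["T"];P=pts("wrist",f["d"],T);Q=P.reshape(-1,3);tc=T[:3,3]
r=np.hypot(Q[:,0]-tc[0],Q[:,1]-tc[1])
m=(Q[:,2]>193)&(Q[:,2]<200)&(r<70)&(r>30);S=Q[m]
A=np.c_[S[:,:2]-tc[:2],np.ones(len(S))];c=np.linalg.lstsq(A,S[:,2],rcond=None)[0];print("plane",c)
# disc outer edge: boundary points of mask
def edge(mask,k=3):
    M=mask.reshape(f["d"].shape).astype(np.uint8); c,_=cv2.findContours(M,cv2.RETR_EXTERNAL,cv2.CHAIN_APPROX_NONE)
    c=max(c,key=len)[:,0];return P[c[:,1],c[:,0]]
E_=edge(m); rr=np.hypot(E_[:,0]-tc[0],E_[:,1]-tc[1]);E_=E_[(rr>55)];print("disc",circ(E_[:,:2]),circ(E_[:,:2],65),len(E_))
m=(Q[:,2]>240)&(Q[:,2]<255)&(r<30)&(f["im"].min(-1).reshape(-1)>60);S=Q[m];print("hubtop",len(S),S.mean(0))
E_=edge(m);E_=E_[(E_[:,0]<tc[0]-5)];print(circ(E_[:,:2],22))
print("hole",ray("wrist",286,307,tc[2]-48.6+80,T))
c=np.array([537.2,167.])
rs=np.hypot(Q[:,0]-c[0],Q[:,1]-c[1])
m=(Q[:,2]>66)&(Q[:,2]<74)&(rs<35);E_=edge(m);re=np.hypot(*(E_[:,:2]-c).T);print("seat",circ(E_[re>19,:2]),circ(E_[re>19,:2],22))
for z in (100,105,110,115):
  m=(abs(Q[:,2]-z)<3)&(rs<25);print("shaft",z,circ(Q[m][:,:2],13.5),m.sum())
m=(Q[:,2]>129)&(rs<25);print("top",Q[m].mean(0),Q[m][:,2].max(),m.sum())
E
```

```text
plane [-6.91107535e-04  4.13034211e-04  1.96666628e+02]
disc (array([530.08212126,   1.77424393,  63.63920178]), np.float64(0.7890979157594783)) (array([531.61572737,   1.61798097]), np.float64(1.2559886039431856)) 544
hubtop 9705 [528.73823812   1.77635042 248.18873254]
(array([531.80123975,   1.81918533]), np.float64(0.23348450857313865))
hole [530.26975597   2.03287099 248.71999021]
seat (array([537.26005852, 167.94638333,  21.27603301]), np.float64(0.36398725771639506)) (array([537.66740091, 168.55830836]), np.float64(0.6262558708832421))
shaft 100 (array([537.61552247, 168.43907273]), np.float64(0.4971524032623148)) 206
shaft 105 (array([537.59568628, 168.67278343]), np.float64(0.2749270543447448)) 171
shaft 110 (array([537.60863483, 168.66588053]), np.float64(0.25739197143997955)) 171
shaft 115 (array([537.55818632, 168.64646687]), np.float64(0.2719395096659103)) 183
top [536.77208786 166.93351532 131.49247712] 133.81060400927802 437
```

>>> drive_tool(
  steps=[
    [-0.0015,0.02,0,0,0.03],
    [-0.0015,0.025,0,0,0.03],
    [-0.0015,0.02,0,0,0.03],
    [-0.0015,0.01,0,0,0.03],
    [0,0,0,0,0.03],
    [0,0,0,0,0.03],
  ],
)

```text
clock: 6.2
position: [537.4, 72.7, 217.2]
ee_rot: [-0.0, 1.0, -0.0, -0.0]
contact_force: [-0.0, 0.2, -1.7]
gripper_width: 42.7
```

```bash
python3 - <<'E'
from fit import *
T,s=posemat();tc=T[:3,3];print(T.round(4),s["clock"])
im,d=arm.get_image("wrist");cv2.imwrite("pics/wrist3.png",im);P=pts("wrist",d,T);Q=P.reshape(-1,3)
c=np.array([537.4,168]);rs=np.hypot(Q[:,0]-c[0],Q[:,1]-c[1])
def edge(mask):
    M=mask.reshape(d.shape).astype(np.uint8); c,_=cv2.findContours(M,cv2.RETR_EXTERNAL,cv2.CHAIN_APPROX_NONE)
    c=max(c,key=len)[:,0];return P[c[:,1],c[:,0]]
m=(Q[:,2]>66)&(Q[:,2]<74)&(rs<35);E_=edge(m);re=np.hypot(*(E_[:,:2]-c).T);print("seat",circ(E_[re>19,:2]),circ(E_[re>19,:2],22))
for z in (100,105,110,115):
  m=(abs(Q[:,2]-z)<3)&(rs<25);print("shaft",z,circ(Q[m][:,:2],13.5),m.sum())
m=(Q[:,2]>129)&(rs<25);E_=edge(m);print("top",Q[m].mean(0),Q[m][:,2].max(),m.sum(),circ(E_[:,:2],7))
E
```

```text
[[-1.000000e+00 -6.000000e-04 -7.000000e-04  5.373861e+02]
 [-6.000000e-04  1.000000e+00 -4.000000e-04  7.272350e+01]
 [ 7.000000e-04 -4.000000e-04 -1.000000e+00  2.171773e+02]
 [ 0.000000e+00  0.000000e+00  0.000000e+00  1.000000e+00]] 6.2
seat (array([536.10826861, 168.83470974,  19.91139471]), np.float64(0.3668615962849936)) (array([538.18545627, 167.71222165]), np.float64(0.39851031589858277))
shaft 100 (array([511.48417381, 165.54371565]), np.float64(0.537776438183713)) 36
shaft 105 (array([537.76072621, 168.53462334]), np.float64(0.1264513069948076)) 37
shaft 110 (array([537.80744388, 168.66907042]), np.float64(0.17427728795540995)) 41
shaft 115 (array([537.80650871, 168.49682549]), np.float64(0.15390014204333982)) 49
top [536.92909064 167.45597276 131.44135806] 133.58301109024742 431 (array([537.13293416, 167.80118937]), np.float64(0.8557107013212172))
```

View pics/wrist3.png

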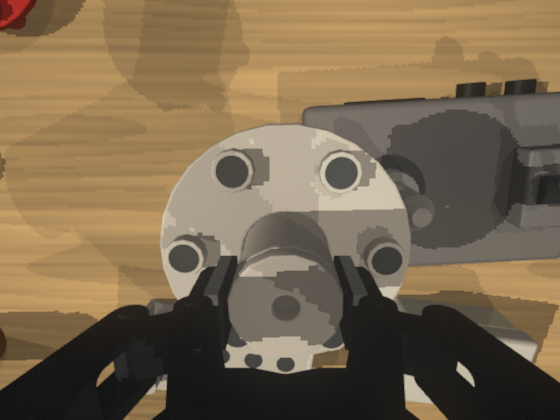

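The shaft top is at pixel (421,215), and the fits put the axis near (537.5,168.0). Next I move over it.

>>> drive_tool(
  steps=[
    [0,0.02,0,0,0.03],
    [0,0.03,0,0,0.03],
    [0,0.025,0,0,0.03],
    [0,0.0145,0,0,0.03],
    [0,0.005,0,0,0.03],
    [0,0,0,0,0.03],
    [0,0,0,0,0.03],
    [0,0,0.01,0,0.03],
    [0,0,0.01,0,0.03],
    [0,0,0.005,0,0.03],
    [0,0,0,0,0.03],
    [0,0,0,0,0.03],
  ],
)

```text
clock: 7.45
position: [537.5, 167.9, 192.1]
ee_rot: [-0.001, 1.0, -0.0, -0.0]
contact_force: [0.5, 0.4, -1.5]
gripper_width: 43.2
```

```bash
python3 - <<'E'
from fit import *
T,s=posemat();print(T.round(4),s["contact_force"])
im,d=arm.get_image("scene");cv2.imwrite("pics/scene4.png",cv2.resize(im[120:270,260:450],None,fx=4,fy=4,interpolation=cv2.INTER_CUBIC))
E
```

```text
[[-1.000000e+00 -1.400000e-03 -2.000000e-04  5.375200e+02]
 [-1.400000e-03  1.000000e+00 -5.000000e-04  1.679405e+02]
 [ 2.000000e-04 -5.000000e-04 -1.000000e+00  1.920784e+02]
 [ 0.000000e+00  0.000000e+00  0.000000e+00  1.000000e+00]] [ 0.46338374  0.4099068  -1.49426725]
```

View pics/scene4.png

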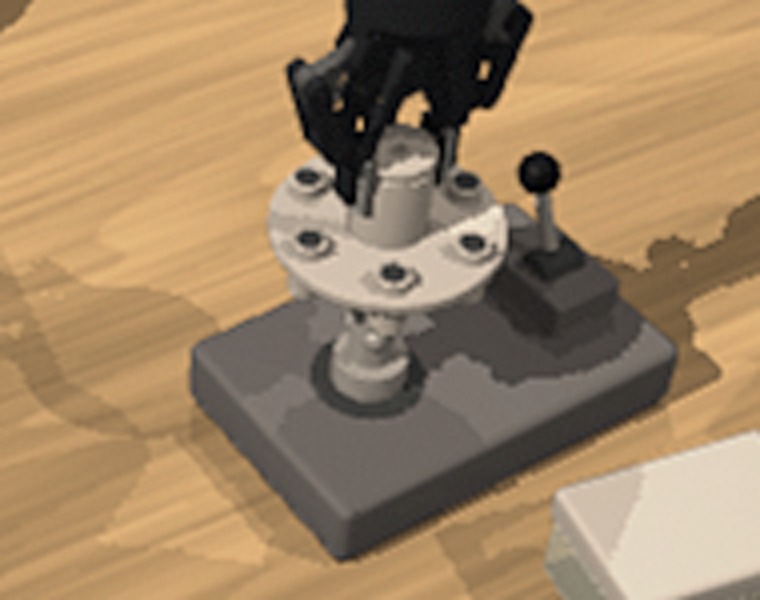

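The carousel is above the shaft, level. The cropped view puts the shaft base at (372,375) with the disc above it. I'll lower slowly and watch the force.

>>> drive_tool(
  steps=[
    [0,-0.0005,0.004,0,0.03],
    [0,0,0.004,0,0.03],
    [0,0,0.004,0,0.03],
    [0,0,0.004,0,0.03],
    [0,0,0.003,0,0.03],
    [0,0,0.003,0,0.03],
    [0,0,0,0,0.03],
  ],
)

```text
clock: 8.2
position: [537.2, 167.5, 169.7]
ee_rot: [-0.001, 1.0, -0.0, -0.0]
contact_force: [0.4, 0.1, -2.0]
gripper_width: 42.6
```

>>> drive_tool(
  steps=[
    [0,0,0.003,0,0.03],
    [0,0,0.003,0,0.03],
    [0,0,0.003,0,0.03],
    [0,0,0.002,0,0.03],
    [0,0,0,0,0.03],
  ],
)

```text
clock: 8.7
position: [537.2, 167.5, 158.9]
ee_rot: [-0.001, 1.0, -0.0, -0.0]
contact_force: [-0.6, 0.0, -2.4]
gripper_width: 42.6
```

>>> drive_tool(
  steps=[
    [0,0,0.003,0,0.03],
    [0,0,0.003,0,0.03],
    [0,0,0.003,0,0.03],
    [0,0,0.002,0,0.03],
    [0,0,0,0,0.03],
  ],
)

```text
clock: 9.2
position: [537.2, 167.5, 147.9]
ee_rot: [-0.001, 1.0, -0.0, -0.0]
contact_force: [0.5, -0.5, -2.0]
gripper_width: 42.8
```

>>> drive_tool(
  steps=[
    [0,0,0.001,0,0.03],
    [0,0,0.0005,0,0.03],
    [0,0,0,0,0.03],
    [0,0,0,0,0.05],
    [0,0,0,0,0.06],
    [0,0,0,0,0.0854],
    [0,0,0,0,0.0854],
    [0,0,0,0,0.0854],
    [0,0,0,0,0.0854],
    [0,0,0,0,0.0854],
    [0,0,0,0,0.0854],
    [0,0,0,0,0.0854],
  ],
)

```text
clock: 10.4
position: [537.4, 167.6, 146.8]
ee_rot: [-0.001, 1.0, 0.0, -0.0]
contact_force: [-1.0, -0.1, 0.4]
gripper_width: 85.1
```

```bash
python3 - <<'E'
from fit import *
T,s=posemat();print(T[:3,3],s["contact_force"],s["gripper_width"])
im,d=arm.get_image("scene");cv2.imwrite("pics/scene5.png",cv2.resize(im[120:270,260:450],None,fx=4,fy=4,interpolation=cv2.INTER_CUBIC))
im,d=arm.get_image("wrist");cv2.imwrite("pics/wrist5.png",im);P=pts("wrist",d,T);Q=P.reshape(-1,3);r=np.hypot(Q[:,0]-T[0,3],Q[:,1]-T[1,3])
m=(r<18)&(Q[:,2]>160)&(Q[:,2]<195);print(np.median(Q[m],0),m.sum(),"bottom",np.median(Q[m][:,2])-80)
m=(r>30)&(r<62)&(Q[:,2]>115)&(Q[:,2]<129);S=Q[m];print(np.median(S[:,2]));A=np.c_[S[:,:2]-T[:2,3],np.ones(len(S))];print(np.linalg.lstsq(A,S[:,2],rcond=None)[0])
E
```

```text
[537.43735798 167.58651384 146.79358586] [-0.95380747 -0.06170668  0.44217748] 85.0729211368714
[537.53686846 167.30964971 176.9334594 ] 6219 bottom 96.9334594024973
124.9121168086626
[ 6.32088299e-03 -2.07432320e-03  1.25037499e+02]
```

View pics/scene5.png

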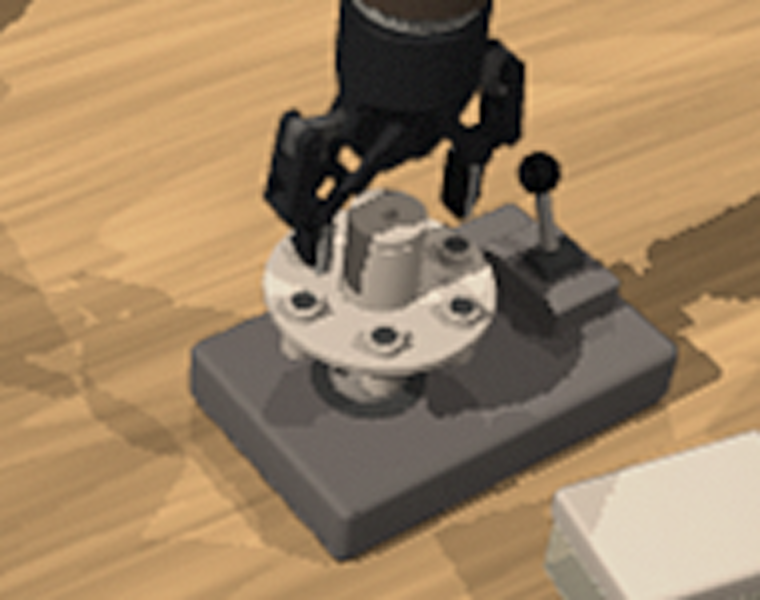

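View pics/wrist5.png

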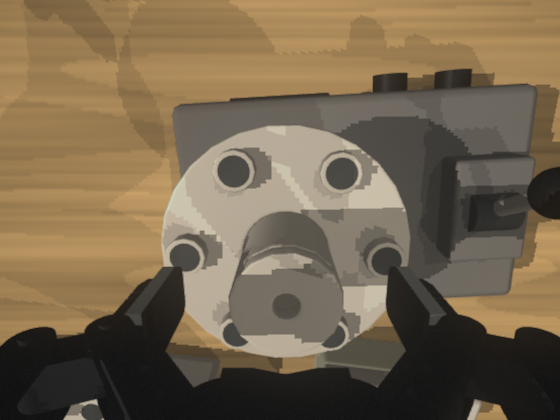

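The carousel rests on the nubs, released and level: underside 26.9 mm above the seat, hub top at wrist pixel (287,305). Next I rise, close the fingers and press.

>>> drive_tool(
  steps=[
    [0,0,-0.005,0,0.0854],
    [0,0,-0.015,0,0.0854],
    [0,0,-0.02,0,0.0854],
    [0,0,-0.015,0,0.0854],
    [0,0,0,0,0],
    [0,0,0,0,0],
    [0,0,0,0,0],
    [0,0,0,0,0],
    [0,0,0,0,0],
    [0,0,0,0,0],
    [0,0,0,0,0],
    [0,0,0,0,0],
    [0,0,0.01,0,0],
    [0,0,0.009,0,0],
    [0,0,0,0,0],
    [0,0,0,0,0],
  ],
)

```text
clock: 12.1
position: [537.3, 167.4, 182.2]
ee_rot: [-0.001, 1.0, -0.0, -0.0]
contact_force: [0.4, 0.1, 0.7]
gripper_width: -0.1
```

>>> drive_tool(
  steps=[
    [0,0,0.003,0,0],
    [0,0,0.003,0,0],
    [0,0,0.002,0,0],
    [0,0,0.002,0,0],
    [0,0,0.002,0,0],
    [0,0,0,0,0],
  ],
)

```text
clock: 12.7
position: [539.7, 168.4, 174.0]
ee_rot: [-0.001, 1.0, 0.001, 0.003]
contact_force: [-1.2, -0.7, 7.8]
gripper_width: -0.1
```

>>> drive_tool(
  steps=[
    [0,0,0.002,0,0],
    [0,0,0.002,0,0],
    [0,0,0.002,0,0],
    [0,0,0,0,0],
  ],
)

```text
clock: 13.1
position: [537.2, 167.5, 164.3]
ee_rot: [-0.001, 1.0, -0.0, -0.0]
contact_force: [-1.2, -0.2, 2.1]
gripper_width: -0.0
```

>>> drive_tool(
  steps=[
    [0,0,0.003,0,0],
    [0,0,0.003,0,0],
    [0,0,0.003,0,0],
    [0,0,0.003,0,0],
    [0,0,0.002,0,0],
    [0,0,0.001,0,0],
    [0,0,0,0,0],
  ],
)

```text
clock: 13.8
position: [538.0, 167.3, 150.3]
ee_rot: [-0.001, 1.0, -0.0, 0.001]
contact_force: [0.5, -1.0, 4.8]
gripper_width: -0.2
```

>>> drive_tool(
  steps=[
    [0,0,0.002,0,0],
    [0,0,0.002,0,0],
    [0,0,0.002,0,0],
    [0,0,0.001,0,0],
    [0,0,0,0,0],
  ],
)

```text
clock: 14.3
position: [539.6, 167.2, 150.0]
ee_rot: [-0.002, 1.0, -0.0, 0.004]
contact_force: [-7.5, -4.3, 32.5]
gripper_width: -0.1
```

At 32 N the TCP stopped at 150.0, the home height for the hub top. I'll back off and look.

>>> drive_tool(
  steps=[
    [0,0,-0.004,0,0],
    [0,0,-0.006,0,0],
    [0,0,-0.015,0,0],
    [0,0,-0.03,0,0],
    [0,0,-0.02,0,0],
    [0,0,-0.01,0,0],
    [0,0,0,0,0],
    [0,0,0,0,0],
  ],
)

```text
clock: 15.1
position: [536.6, 167.4, 226.2]
ee_rot: [-0.0, 1.0, -0.0, -0.001]
contact_force: [0.0, 0.1, -0.9]
gripper_width: 0.3
```

```bash
python3 - <<'E'
from fit import *
T,s=posemat();print(T[:3,3],s["contact_force"],s["clock"])
im,d=arm.get_image("scene");cv2.imwrite("pics/scene6.png",cv2.resize(im[120:270,260:450],None,fx=4,fy=4,interpolation=cv2.INTER_CUBIC))
im,d=arm.get_image("wrist");cv2.imwrite("pics/wrist6.png",im);P=pts("wrist",d,T);Q=P.reshape(-1,3);r=np.hypot(Q[:,0]-T[0,3],Q[:,1]-T[1,3])
m=(r<21)&(Q[:,2]>140)&(Q[:,2]<185);print(np.median(Q[m],0),m.sum(),"hubtop")
m=(r>30)&(r<62)&(Q[:,2]>85)&(Q[:,2]<129);S=Q[m];zz=np.median(S[:,2]);S=S[abs(S[:,2]-zz)<3];A=np.c_[S[:,:2]-T[:2,3],np.ones(len(S))];print(zz,np.linalg.lstsq(A,S[:,2],rcond=None)[0])
m=(Q[:,2]>112)&(Q[:,2]<142)&(abs(Q[:,1]-301)<25)&(abs(Q[:,0]-510)<60);S=Q[m]
if m.sum()>20:
  f=lambda p:np.linalg.norm(S-p,axis=1)-13
  print("ball",least_squares(f,S.mean(0)-[0,0,8],loss="soft_l1").x,m.sum())
E
```

```text
[536.56430223 167.38510814 226.20402077] [ 2.44851452e-04  9.57757797e-02 -8.50203769e-01] 15.1
[535.14301766 167.40377467 150.27895323] 2878 hubtop
98.65583640674339 [ 6.38097260e-03 -6.71822873e-03  9.84248894e+01]
ball [505.29783784 302.05876463 126.8642542 ] 1194
```

View pics/wrist6.png

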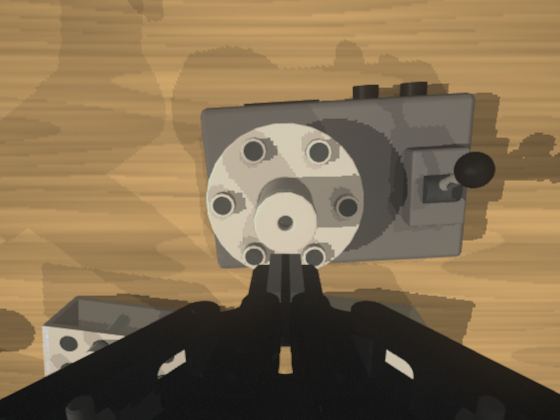

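View pics/scene6.png

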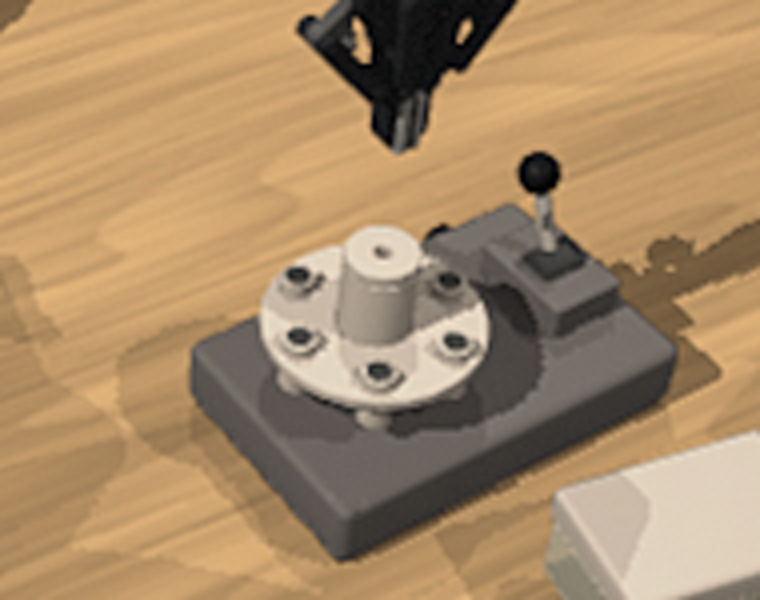

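The carousel is home: hub top at 150.3 mm and level. The lever is still unlocked, with the ball at wrist pixel (474,170) and near (503,301,126) by the sphere fit. I'll take the closed fingers behind the ball, on its -x side.

>>> drive_tool(
  steps=[
    [0.016,0.025,0,0,0],
    [0.018,0.03,0,0,0],
    [0.018,0.03,0,0,0],
    [0.018,0.03,0,0,0],
    [0.012,0.019,0,0,0],
    [0,0,0.02,0,0],
    [0,0,0.025,0,0],
    [0,0,0.025,0,0],
    [0,0,0.025,0,0],
    [0,0,0.02,0,0],
    [0,0,0,0,0],
    [0,0,0,0,0],
  ],
)

```text
clock: 16.4
position: [455.3, 301.3, 112.4]
ee_rot: [-0.001, 1.0, -0.001, -0.0]
contact_force: [-0.1, -0.0, 1.3]
gripper_width: 0.0
```

```bash
python3 - <<'E'
from fit import *
T,s=posemat();print(T[:3,3],s["contact_force"],s["clock"])
im,d=arm.get_image("scene");cv2.imwrite("pics/scene7.png",cv2.resize(im[120:270,260:450],None,fx=4,fy=4,interpolation=cv2.INTER_CUBIC))
E
```

```text
[455.25028033 301.29223718 112.40016587] [-0.07423205 -0.03677533  1.33927615] 16.4
```

View pics/scene7.png

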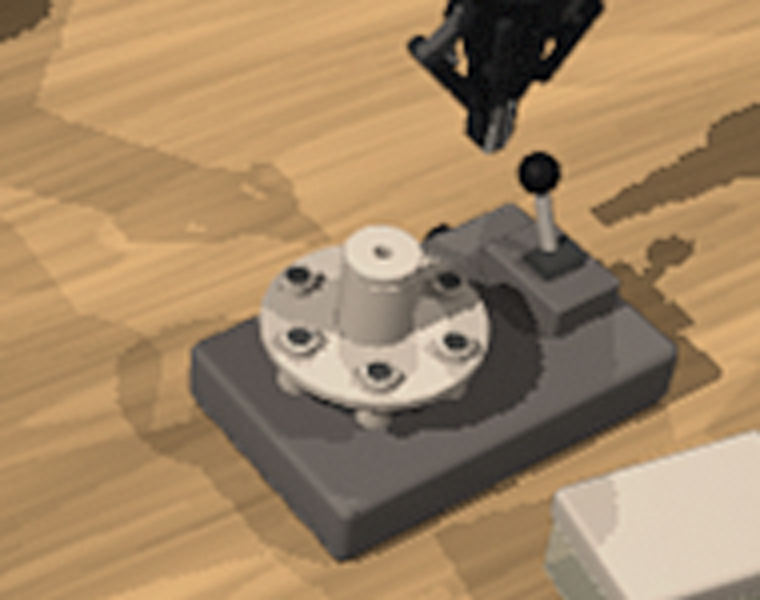

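The fingers are behind the ball and clear of it. I'll push in +x.

>>> drive_tool(
  steps=[
    [-0.01,0,0,0,0],
    [-0.01,0,0,0,0],
    [-0.01,0.0005,0,0,0],
    [-0.01,0.0005,0,0,0],
    [-0.01,0.0005,0,0,0],
    [-0.01,0.0005,0,0,0],
    [-0.01,0.0005,0,0,0],
    [0,0,0,0,0],
  ],
)

```text
clock: 17.25
position: [526.8, 304.1, 112.4]
ee_rot: [-0.0, 1.0, 0.0, 0.0]
contact_force: [-0.1, 0.5, 0.4]
gripper_width: 0.0
```

>>> drive_tool(
  steps=[
    [-0.004,0,0,0,0],
    [-0.004,0,0,0,0],
    [-0.003,0,0,0,0],
    [-0.003,0,0,0,0],
    [0,0,0,0,0],
  ],
)

```text
clock: 17.75
position: [534.8, 303.7, 112.3]
ee_rot: [-0.001, 1.0, -0.001, -0.004]
contact_force: [-14.0, 2.4, 4.9]
gripper_width: 0.1
```

The lever resists at x≈535 with 14 N, which is where its stop should be. I'll back off, rise and check.

>>> drive_tool(
  steps=[
    [0.006,0,0,0,0],
    [0.015,0,0,0,0],
    [0.02,0,0,0,0],
    [0.01,0,0,0,0],
    [0,0,-0.02,0,0],
    [0,0,-0.03,0,0],
    [0,0,-0.03,0,0],
    [0,0,-0.03,0,0],
    [0,-0.03,0,0,0],
    [0,-0.03,0,0,0],
    [0,-0.02,0,0,0],
    [0,0,0,0,0],
    [0,0,0,0,0],
  ],
)

```text
clock: 19.05
position: [488.9, 223.9, 223.1]
ee_rot: [-0.0, 1.0, 0.0, 0.0]
contact_force: [0.5, -0.9, -0.0]
gripper_width: 0.2
```

```bash
python3 - <<'E'
from fit import *
T,s=posemat();print(T[:3,3],s["contact_force"],s["clock"])
im,d=arm.get_image("scene");cv2.imwrite("pics/scene8.png",cv2.resize(im[120:270,260:450],None,fx=4,fy=4,interpolation=cv2.INTER_CUBIC))
Im,D=arm.get_image("wrist");cv2.imwrite("pics/wrist8.png",Im)
for n,d in (("scene",d),("wrist",D)):
  Q=pts(n,d,T).reshape(-1,3)
  m=(Q[:,2]>115)&(Q[:,2]<142)&(abs(Q[:,1]-303)<25)&(abs(Q[:,0]-540)<60);S=Q[m]
  if m.sum()>10: print("ball",least_squares(lambda p:np.linalg.norm(S-p,axis=1)-13,S.mean(0)-[0,0,8],loss="soft_l1").x,m.sum())
  m=(np.hypot(Q[:,0]-537.5,Q[:,1]-167.6)<17)&(Q[:,2]>140)&(Q[:,2]<185);print("hub",np.median(Q[m],0),m.sum())
E
```

```text
[488.86627838 223.93020511 223.06786921] [ 0.54315752 -0.85051926 -0.03630222] 19.05
ball [559.04477998 304.97932712 124.03567814] 102
hub [536.40825187 168.39879566 149.20357661] 120
ball [558.78607142 304.67682475 124.74881363] 754
hub [535.6655042  167.0144046  150.23775241] 1387
```

View pics/scene8.png

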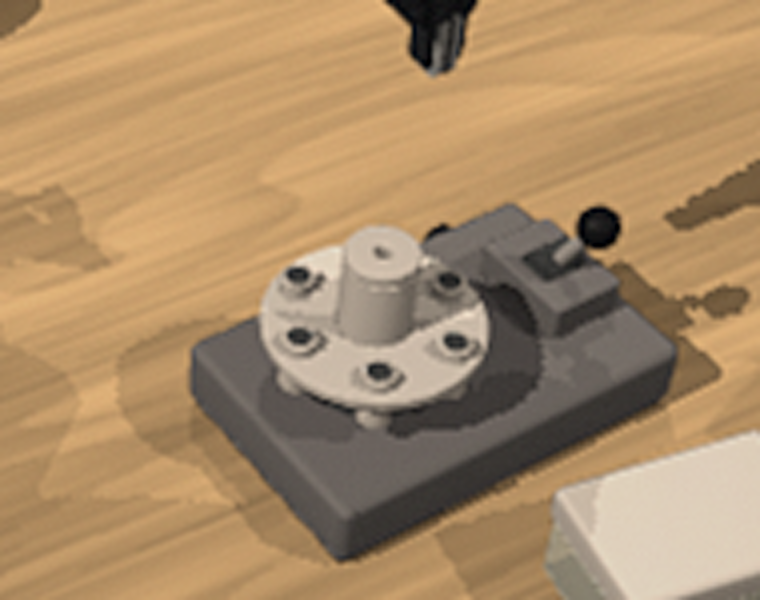

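View pics/wrist8.png

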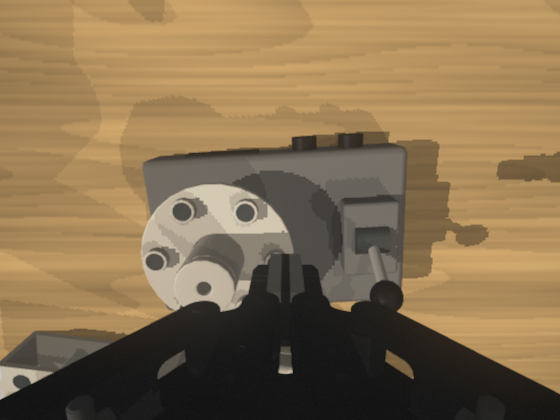

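The ball is now at (559,304.8,124.5), about 29 mm past the pivot on the +x side, which is 1.0 rad. The hub top still measures 150 mm and the arm is clear of everything, so I'm handing in.

```bash
python3 -c "
from bench import arm
print(arm.job_done())"
```

```text
the job is handed in; nothing more can be done
None
```

I handed the job in at about 19 s of the 58 s allowed; the interface gives no verdict, so the results below are my own measurements.

- **On the nubs:** I gripped the white carousel by its hub, slid it over the shaft and let go. It rested level with its underside 26.9 mm above the seat, and the lever was still unlocked.
- **Pressed home:** I pressed the hub top with closed fingers until they stopped at 150.0 mm with 32 N. The hub top should be at 150 mm when home, and afterwards it measured 150.3 mm.
- **Lever locked:** I pushed the ball over in +x until it met its stop at about 14 N. It ended near x = 559 mm, about 29 mm past the pivot, which is about 1.0 rad.

**Last checks:** The wrist camera put the hub top at 150.2 mm and the scene camera at 149.2 mm, which is within the calibration error. The two cameras agreed on the ball to within 1 mm. The arm was clear of everything at hand-in. I never steered near the box, the rack, the jar or the look-alike carousels, but I did not re-measure their positions.

**Disagreements:** The top, scene and wrist cameras differed by 1 to 2 mm on where the shaft is. The carousel still slid on without side force. Under pressing load the fingertips drifted about 2 mm sideways, then came back once unloaded.

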